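# Centre the bowl on the portion scale and tare it

### The job

The small steel bowl stands off-centre on the round pan of the portion scale, partly over its edge. Nudge it with light taps of the fingertips until it stands in the middle of the pan, without tipping it, knocking it off, pinching it or picking it up, and only then press the blue tare key all the way down and let it go. Leave everything else on the desk where it is.

Things in the scene. Friction and masses are not known exactly. Their poses are not given: they have to be found in the camera images.
- bowl: Loose open stainless bowl, 116 mm across the rim, 52 mm tall, about 85 g, on a flat foot only 52 mm across; the wall flares outwards from foot to rim, thin and hollow. Origin: centre of the foot's underside; z up through the mouth. It slides on the pan when nudged slowly and topples if struck or pushed hard at the rim.
- scale: White portion scale, fixed to the desk, 215 x 160 mm, deck 38 mm high, with a round steel pan 120 mm across whose flat top is 48 mm above the desk. Origin: on the desk under the pan's centre; x points from the key side to the pan (the deck runs from x = -137 to +78 mm), z up. A dark display and the key lie on the deck at its -x end.
- pan_centre (a point): Centre of the top face of the scale's pan, 48 mm above the desk; axes as the scale's. The pan is smooth polished steel (sliding friction about 0.35).
- tare_top (a point): Centre of the top face of the round blue tare key (22 mm across) on the scale's deck, 52 mm above the desk and 4 mm above its round grey collar (38 mm across); z up. It is 110 mm to -x and 42 mm to -y of the pan's centre in the scale's frame and goes straight down.
- tare (a joint): Travel of the tare key: 0 = up, 0.004 m = fully down; a spring pushes it back up, fully down takes about 3 N.
- tin: Closed food tin, 76 mm across, 58 mm tall, loose bystander. Origin: centre of the underside.
- chilli: Glass jar with black lid, 65 mm across, 94 mm tall, loose bystander. Origin: centre of the underside.
- shaker: Salt shaker with grey top, 44 mm across, 90 mm tall, loose bystander. Origin: centre of the underside.
- yoghurt: White yoghurt tub, 72 mm across, 71 mm tall, loose bystander. Origin: centre of the underside.
Things that resemble listed ones, but are neither listed nor needed, are in the scene too. What is shaped like the bowl but pink is not meant.

How it is judged:
On the way, in this order (a step that is already met when the one before it is completed fails the run):
1. the bowl stands upright in the middle of the pan (horizontal distance between bowl and pan_centre below 0.008 m and angle between bowl's own z axis and vertical below 0.06 rad and linear speed of bowl below 0.02 m/s), for 0.2 s.
2. the tare key is pressed down (value of joint tare above 0.003 m), for 0.05 s.
At the end, for the whole second after the job is handed in: The bowl stands upright and still on the pan with the centre of its foot within 8 mm of the pan's centre, and the tare key has been pressed (beyond 3 of its 4 mm) and is up again (all of step 1 and z of bowl in the frame of pan_centre between -0.003 and 0.003 m and value of joint tare below 0.001 m); the robot touches nothing.
It fails at once if the bowl is tipped by more than about 20 degrees (angle between bowl's own z axis and vertical above 0.35 rad).
It fails at once if the bowl is lifted or carried (its foot more than 12 mm above the pan) or knocked off the pan (z of bowl in the frame of pan_centre above 0.012 m or z of bowl in the frame of pan_centre below -0.012 m).
It fails at once if the bowl is squeezed or struck (more than 6 N from the fingers) (contact force between the fingers and bowl above 6 N).
It fails at once if the tare key is pressed while the bowl stands off-centre (value of joint tare above 0.002 m and horizontal distance between bowl and pan_centre above 0.009 m).
It fails at once if a bystander is moved by more than 15 mm (distance of any of tin, chilli, shaker, yoghurt from where it was at the start of the episode above 0.015 m).
It also fails if it takes over 54 s, if anything falls off the work surface, if the arm or the gripper's body presses on something with over 40 N, if the wrist force passes 120 N, or if a joint passes its speed limit or range.

### The arm

A 7-joint arm with a two-finger parallel gripper is mounted at the origin on a cart in front of the work surface, level with it; the furniture and walls round the work are solid. World frame = base frame: x ahead of the robot, y to its left, z up, the work surface at z = 0. Lengths are in m, angles in rad, forces in N, time in s.
With the tool pointing down it reaches from about 0.4 to 0.85 m from the base axis. Payload 10.4 kg.
Tool frame: the origin (TCP) lies midway between the tips of the shut fingers; the grasp point (between the pads) lies 19 mm behind it; z points along the fingers, y is the line along which they close (so a half turn about z gives the same grasp; the last joint's range is limited). The gripper opens to 87 mm and grips with 3 to 60 N. Pads are 19 mm wide; open, the fingers measure 117 mm over their backs; the gripper's body (75 mm by 190 mm) begins 51 mm behind the grasp point.
Start: joints at [-1.295, 0.332, -0.065, 1.46, 0.022, 1.35, -0.088], TCP at [0.184, 0.597, 0.223] pointing down, gripper open.
Joint ranges: [-2.6, 2.6], [-0.5, 2.12], [-1.47, 1.34], [0.16, 2.42], [-1.27, 4.41], [0.06, 2.06], [-2.6, 2.6]. Speed limits (rad/s): [2.22, 2.22, 2.79, 2.79, 3.14, 3.14, 3.14].

### API

Orientations are given as a unit quaternion [x, y, z, w].
In Python, from bench import r gives the robot as it stands.
- The arm moves only by the tool apply_moves, never from a script. Its argument "steps" is a list of rows, each a list of 7 numbers: the turn, a rotation vector about the tool's x, y, z in rad, then the shift along the tool's x, y, z in mm, then the opening, from -1 (shut) to 1 (fully open). In form: [[ax, ay, az, x, y, z, claw], ...]. A call has 1 to 20 rows; each row is the pose to reach, as a shift and turn from the pose commanded when the call began, along the tool's axes at that moment; what a row does not reach only later rows make up. A row lasts 1/12 s, in which the tool goes at most 41.7 mm and 7.16 degrees, less where a joint would pass 70% of its speed; a pose out of reach is approached as far as the arm can. A call with a gripper value outside its range is refused whole. The fingers move at their own pace and stop on an object; "force" is the grip in N (left out, the last holds). Time passes only in rows, so rows that repeat a pose let the fingers close. It gives the time, the measured TCP pose, the force, the opening and the grip force at its end, in the units of the state.
- r.read_state(): the state, without advancing time (a new reading comes with each control period).
- r.camera(name): name is "scene" or "top" or "wrist"; returns a dict with "pixels" (384x512x3 uint8, red, green, blue), "z_map" (384x512 float32, m along the optical axis (not along the pixel's ray), 0 where there is no reading), "fovy" (degrees; the focal length in pixels is half the picture's height over the tangent of half this angle, whatever the lens; pixels are square), "cx", "cy" (the principal point, pixels), "position" and "orientation" of the camera in the world. Camera axes: x right, y down, z forward; pixel columns grow to the right and rows downward; lengths in m; the calibration is good to about 2 mm. A picture is of the moment at which its call begins.
- r.close_job(): hands the job in; it is judged then, once.
The state is a dict: "time": time; "joint_positions": joint angles; "joint_vel": joint speeds; "joint_torque": joint torques, N m; "ee_pos": TCP position; "eef_rot": TCP orientation; "ft_force": force on the tool from outside, world axes, zero at the start; "torque": the same for the moment, N m; "width": finger opening in m; "grip_force": force on a finger pad.
Only numpy, scipy, OpenCV 4.12 (cv2) and the standard library are available. Lean on these libraries where they do the work, as an engineer would, in place of code of your own. Each camera call takes 0.05 s, during which the arm holds its last target. There are 200 camera calls.

## Working session

There is one attempt and no reset: what is moved stays moved. The work goes in short steps, Python scripts to look and compute and a tool call to move; the robot and the scene stay as the last step left them, time stands still between calls to the robot, and variables do not carry over. Pictures are saved under pics/ and viewed, at most 10 in all, crops included, and the job is handed in when it is done.

Besides the shell and the picture viewer there is one more tool, called by a JSON object that holds its "method" and its "body". apply_moves: Moves the arm, as the interface text tells. Its arguments: {"type":"object","properties":{"steps":{"type":"array","items":{"type":"array","items":{"type":"number"}}},"force":{"type":"number"}},"required":["steps"]}

```bash
mkdir -p pics; cat > h.py <<'E'
import numpy as np, cv2
from scipy.spatial.transform import Rotation as R
from bench import r
def cloud(c):
    z=c["z_map"]; h,w=z.shape; f=h/2/np.tan(np.radians(c["fovy"])/2)
    v,u=np.mgrid[:h,:w]
    p=np.stack([(u-c["cx"])*z/f,(v-c["cy"])*z/f,z],-1)
    P=p@R.from_quat(c["orientation"]).as_matrix().T+np.array(c["position"])
    P[z==0]=np.nan
    return P
def save(c,n): cv2.imwrite(f"pics/{n}.png",c["pixels"][...,::-1])
E
python3 - <<'E'
from h import *
a=r.camera("scene");b=r.camera("top")
cv2.imwrite("pics/a.png",cv2.resize(np.vstack([a["pixels"],b["pixels"]])[...,::-1],(400,600)))
save(b,"b");save(a,"sc")
for c in(a,b): print(c["position"],c["orientation"],c["fovy"],c["cx"],c["cy"])
np.savez("t.npz",P=cloud(b),rgb=b["pixels"])
s=r.read_state();print(s)
E
```

```text
[-0.50599005  1.15953569  0.81487979] [-0.27979682  0.80093802 -0.49590737  0.18516994] 45.11091996119105 254.27186291927188 189.83401141566804
[ 0.36310497 -0.06568784  1.20760765] [ 0.70634532 -0.70574067  0.03735847 -0.04013404] 52.87892223160399 251.14913062075036 189.2035326989514
{'time': 0.1, 'joint_positions': array([-1.29459565,  0.33280143, -0.06468677,  1.4608799 ,  0.02158124,
        1.34993981, -0.08850667]), 'joint_vel': array([ 0.00091633, -0.00275568,  0.00045187, -0.00255577,  0.00047604,
       -0.00159194, -0.00046745]), 'joint_torque': array([ 1.07727756e-03, -6.24548793e+01,  2.43297539e-02, -3.90713525e+01,
       -6.13326835e-02,  3.66419891e-02,  9.85507450e-05]), 'ee_pos': array([0.18388115, 0.59694885, 0.22182723]), 'eef_rot': array([ 1.48846923e-01,  9.88860025e-01, -6.62761768e-04, -7.48956571e-05]), 'ft_force': array([-0.53435962,  0.97959387, -0.23077814]), 'torque': array([0.0145817 , 0.06836501, 0.01348689]), 'grip_force': 0.0, 'width': 0.0871191699586448}
```

View pics/b.png

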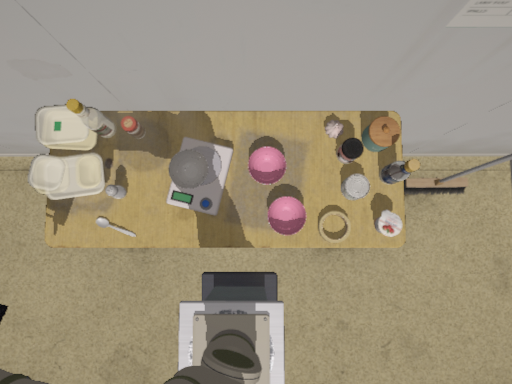

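View pics/sc.png

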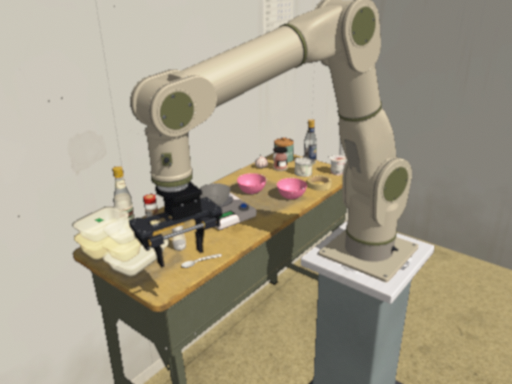

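```bash
python3 - <<'E'
from h import *
d=np.load("t.npz");P=d["P"];im=d["rgb"]
cr=im[125:225,150:250];cv2.imwrite("pics/c.png",cv2.resize(cr,(600,600),interpolation=cv2.INTER_CUBIC)[...,::-1])
Q=P[125:225,150:250]
hsv=cv2.cvtColor(cr,cv2.COLOR_RGB2HSV)
m=(hsv[...,0]>105)&(hsv[...,0]<130)&(hsv[...,1]>120)&(hsv[...,2]>50)
print("blue",m.sum(),np.median(Q[m],0))
z=Q[...,2]
print(np.histogram(z,bins=np.arange(-.01,.13,.005)))
m=(z>.03)&(z<.044); m=m.astype(np.uint8)
n,l,s,c=cv2.connectedComponentsWithStats(m);k=1+s[1:,4].argmax()
rect=cv2.minAreaRect(Q[l==k][:,:2].astype(np.float32)*1000);print("deck",rect,cv2.boxPoints(rect))
for lo,hi in((.044,.053),(.090,.108)):
    m=(z>lo)&(z<hi);print(lo,m.sum(),np.nanmin(Q[m],0),np.nanmax(Q[m],0))
    q=Q[m][:,:2]
    print(cv2.minEnclosingCircle(q.astype(np.float32)*1000))
E
```

```text
blue 37 [nan nan nan]
(array([  70, 2604, 3352,  173,    5,    9,   13,   23,  185, 1265,  445,
        557,  383,  187,  124,  124,  104,   71,   73,   66,   43,   52,
         36,    1,    0,    0,    0,    0]), array([-0.01 , -0.005,  0.   ,  0.005,  0.01 ,  0.015,  0.02 ,  0.025,
        0.03 ,  0.035,  0.04 ,  0.045,  0.05 ,  0.055,  0.06 ,  0.065,
        0.07 ,  0.075,  0.08 ,  0.085,  0.09 ,  0.095,  0.1  ,  0.105,
        0.11 ,  0.115,  0.12 ,  0.125,  0.13 ]))
deck ((535.390625, 97.29208374023438), (160.25086975097656, 214.8897247314453), 76.0628433227539) [[411.81006   45.40441 ]
 [620.37354   -6.353401]
 [658.9712   149.17975 ]
 [450.4077   200.93756 ]]
0.044 870 [ 0.4306872  -0.05446526  0.04403327] [0.63393413 0.19020174 0.05299293]
((520.6420288085938, 68.01618957519531), 137.26718139648438)
0.09 132 [0.48803084 0.06373515 0.09019787] [0.60142241 0.17850591 0.10518048]
((544.9113159179688, 121.55106353759766), 57.833946228027344)
```

View pics/c.png

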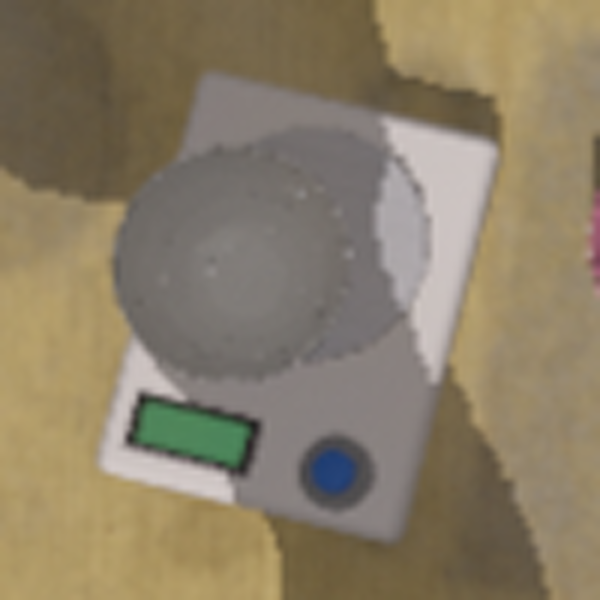

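```bash
cat >> h.py <<'E'
def shift(w):
    s=r.read_state(); return R.from_quat(s["eef_rot"]).inv().apply(np.array(w)-s["ee_pos"])*1000
E
python3 - <<'E'
from h import *
d=np.load("t.npz");P=d["P"][125:225,150:250];z=P[...,2]
q=P[(z>.09)&(z<.108)]
print("rim z",np.nanpercentile(q[:,2],[50,90,99]))
# highest-per-angle circle of rim
A=q[q[:,2]>.096];M=np.c_[2*A[:,:2],np.ones(len(A))];s=np.linalg.lstsq(M,(A[:,:2]**2).sum(1),rcond=None)[0];print(len(A),s[:2],np.sqrt(s[2]+s[0]**2+s[1]**2))
c=np.array([.564,.0902]);k=np.array([.4471,.0759])
g=np.linalg.norm(P[...,:2]-c,axis=-1);b=np.linalg.norm(P[...,:2]-s[:2],axis=-1)
for a in range(50,70,2):
    m=(g>=a/1e3)&(g<a/1e3+.002)&(b>.064);print(a,m.sum(),np.nanmedian(z[m]))
m=np.linalg.norm(P[...,:2]-k,axis=-1)<.008;print("key z",np.nanmedian(z[m]),m.sum(), np.argwhere(m).mean(0)+[125,150])
print(shift([.545,.1215,.2]))
E
```

```text
rim z [0.09702879 0.10236847 0.10385476]
77 [0.54434992 0.12125489] 0.05685496509851951
50 36 0.0487212904116644
52 35 0.048860286586095425
54 32 0.04813149847327425
56 47 0.04851302851247441
58 42 0.046879818328487644
60 31 0.03776116023133924
62 42 0.038343582041024615
64 51 0.038466594425525136
66 47 0.03805734879878564
68 57 0.03829243763516854
key z 0.055293649757203855 23 [203.47826087 205.39130435]
[-485.07781547 -348.04656106   22.3150655 ]
```

{"method": "apply_moves", "body": {"steps": [[0, 0, 0, -30, -22, 0, -1], [0, 0, 0, -65, -46, 0, -1], [0, 0, 0, -98, -70, 0, -1], [0, 0, 0, -130, -94, 0, -1], [0, 0, 0, -163, -117, 0, -1], [0, 0, 0, -195, -140, 0, -1], [0, 0, 0, -228, -164, 0, -1], [0, 0, 0, -260, -187, 0, -1], [0, 0, 0, -292, -210, 0, -1], [0, 0, 0, -325, -233, 0, -1], [0, 0, 0, -357, -256, 0, -1], [0, 0, 0, -390, -280, 0, -1], [0, 0, 0, -422, -303, 0, -1], [0, 0, 0, -455, -326, 0, -1], [0, 0, 0, -485, -348, 0, -1], [0, 0, 0, -485, -348, 0, -1], [0, 0, 0, -485, -348, 0, -1], [0, 0, 0, -485, -348, 0, -1]]}}

```text
time: 1.6
ee_pos: [0.5447, 0.1224, 0.2221]
eef_rot: [0.149, 0.989, 0.0, -0.0]
ft_force: [-1.0, 0.7, 0.5]
width: 0.0005
grip_force: 0.0
```

```bash
python3 - <<'E'
from h import *
c=r.camera("wrist");save(c,"w1");P=cloud(c);z=P[...,2]
print(c["position"])
b=np.linalg.norm(P[...,:2]-[.5446,.1214],axis=-1)
# interior profile of the bowl
for a in range(0,62,4):
    m=(b>=a/1e3)&(b<a/1e3+.004)&(z<.115);print(a,m.sum(),np.nanmedian(z[m]) if m.any() else 0)
d=np.load("t.npz");P=d["P"][125:225,150:250];z=P[...,2];b=np.linalg.norm(P[...,:2]-[.5446,.1214],axis=-1)
print([(a,round(float(np.nanmedian(z[(b>=a/1e3)&(b<a/1e3+.004)])),3)) for a in range(0,64,4)])
print(shift([.545,.1215,.064]))
E
```

```text
[0.48188416 0.14200891 0.3842919 ]
0 48 0.04958944716120636
4 144 0.04940060777305666
8 237 0.04939974285638482
12 337 0.04940778045777855
16 432 0.04934277140146878
20 543 0.04988516543280325
24 634 0.05094875299586096
28 772 0.05239209888934537
32 907 0.05532207372352649
36 1023 0.05831143234680891
40 1230 0.06182199504379696
44 1138 0.06787331101077781
48 1274 0.07442352625697574
52 1521 0.08607659314910227
56 1012 0.09445432856602506
60 511 0.03788351587862149
[(0, 0.05), (4, 0.049), (8, 0.05), (12, 0.049), (16, 0.05), (20, 0.049), (24, 0.051), (28, 0.053), (32, 0.056), (36, 0.058), (40, 0.062), (44, 0.068), (48, 0.074), (52, 0.084), (56, 0.093), (60, 0.042)]
[ -1.19973712  -1.39901968 158.18012906]
```

View pics/w1.png

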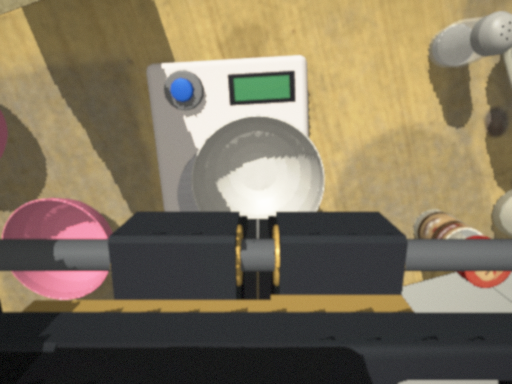

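{"method": "apply_moves", "body": {"steps": [[0, 0, 0, -1, -1, 30, -1], [0, 0, 0, -1, -1, 65, -1], [0, 0, 0, -1, -1, 95, -1], [0, 0, 0, -1, -1, 115, -1], [0, 0, 0, -1, -1, 130, -1], [0, 0, 0, -1, -1, 140, -1], [0, 0, 0, -1, -1, 144, -1], [0, 0, 0, -5, -1, 144, -1], [0, 0, 0, -11, -1, 144, -1], [0, 0, 0, -17, -1, 144, -1], [0, 0, 0, -22, -1, 144, -1], [0, 0, 0, -25, -1, 144, -1], [0, 0, 0, -27, -1, 144, -1], [0, 0, 0, -28.5, -1, 144, -1], [0, 0, 0, -30, -1, 144, -1]]}}

```text
time: 2.9
ee_pos: [0.5735, 0.1121, 0.0786]
eef_rot: [0.149, 0.989, 0.0, -0.0]
ft_force: [-0.3, -0.4, -0.9]
width: 0.0007
grip_force: 0.0
```

{"method": "apply_moves", "body": {"steps": [[0, 0, 0, -1.5, 0, 0, -1], [0, 0, 0, -3, 0, 0, -1], [0, 0, 0, -4.5, 0, 0, -1], [0, 0, 0, -6, 0, 0, -1], [0, 0, 0, -7.5, 0, 0, -1], [0, 0, 0, -9, 0, 0, -1], [0, 0, 0, -10.5, 0, 0, -1], [0, 0, 0, -12, 0, 0, -1], [0, 0, 0, -13, 0, 0, -1], [0, 0, 0, -13, 0, 0, -1]]}}

```text
time: 3.73
ee_pos: [0.5861, 0.1083, 0.0785]
eef_rot: [0.149, 0.989, 0.0, 0.0]
ft_force: [0.0, 0.2, -0.1]
width: 0.0004
grip_force: 0.1
```

```bash
cat >> h.py <<'E'
PAN=np.array([.564,.0902])
def rimfit(c,guess):
    P=cloud(c);z=P[...,2];b=np.linalg.norm(P[...,:2]-guess,axis=-1)
    A=P[(b<.075)&(z>.094)&(z<.106)]
    f=lambda A:np.linalg.lstsq(np.c_[2*A[:,:2],np.ones(len(A))],(A[:,:2]**2).sum(1),rcond=None)[0]
    for _ in range(6):
        s=f(A);rad=np.sqrt(s[2]+s[0]**2+s[1]**2)
        A=A[abs(np.linalg.norm(A[:,:2]-s[:2],axis=1)-rad)<.003]
    # tilt: plane fit
    pl=np.linalg.lstsq(np.c_[A[:,:2]-s[:2],np.ones(len(A))],A[:,2],rcond=None)[0]
    return s[:2],rad,len(A),pl
def report(g,cams=("top","wrist")):
    st=r.read_state();Q=R.from_quat(st["eef_rot"])
    print("tcp",st["ee_pos"].round(4),"F",st["ft_force"].round(2),"t",st["time"])
    for n in cams:
        c=r.camera(n);s,rad,k,pl=rimfit(c,g);print(n,s.round(4),round(rad,4),k,"plane",pl.round(3),"need tool mm",(Q.inv().apply([*(PAN-s),0])*1000).round(1))
E
python3 - <<'E'
from h import *
report(np.array([.545,.1214]))
save(r.camera("scene"),"s2")
E
```

```text
tcp [0.5861 0.1083 0.0785] F [ 0.02  0.19 -0.12] t 3.7333
top [0.555  0.1167] 0.0547 10 plane [-0.021  0.003  0.1  ] need tool mm [-16.4 -22.6   0. ]
wrist [0.5569 0.1196] 0.0561 2614 plane [-0.04   0.014  0.097] need tool mm [-15.5 -26.   -0. ]
```

{"method": "apply_moves", "body": {"steps": [[0, 0, 0, -1.5, 0, 0, -1], [0, 0, 0, -3, 0, 0, -1], [0, 0, 0, -4.5, 0, 0, -1], [0, 0, 0, -6, 0, 0, -1], [0, 0, 0, -7.5, 0, 0, -1], [0, 0, 0, -9, 0, 0, -1], [0, 0, 0, -10.5, 0, 0, -1], [0, 0, 0, -12, 0, 0, -1], [0, 0, 0, -13, 0, 0, -1], [0, 0, 0, -14, 0, 0, -1], [0, 0, 0, -14, 0, 0, -1], [0, 0, 0, -12, 0, 0, -1], [0, 0, 0, -6, 0, 0, -1], [0, 0, 0, 4, 0, 0, -1], [0, 0, 0, 14, 0, 0, -1], [0, 0, 0, 18, 0, 0, -1], [0, 0, 0, 18, 0, 0, -1]]}}

```text
time: 5.3
ee_pos: [0.5674, 0.1146, 0.0787]
eef_rot: [0.148, 0.989, 0.0, -0.0]
ft_force: [0.5, 0.1, 0.3]
width: 0.0002
grip_force: 0.0
```

```bash
python3 - <<'E'
from h import *
report(np.array([.57,.115]))
save(r.camera("wrist"),"w3")
E
```

```text
tcp [0.5674 0.1146 0.0787] F [0.45 0.09 0.34] t 5.3
top [0.5693 0.1112] 0.0549 11 plane [-0.049 -0.261  0.092] need tool mm [ -1.1 -21.7  -0. ]
wrist [0.5649 0.1171] 0.0519 295 plane [-0.264  0.084  0.088] need tool mm [ -7. -26.  -0.]
```

View pics/w3.png

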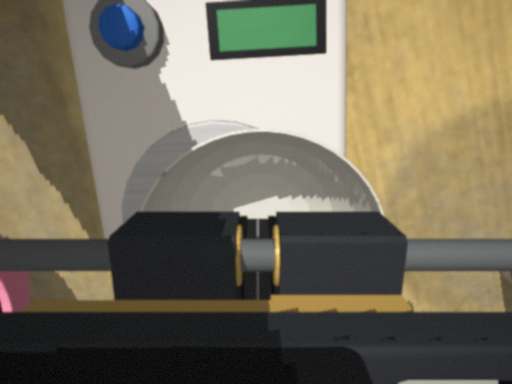

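{"method": "apply_moves", "body": {"steps": [[0, 0, 0, 0, -5, 0, -1], [0, 0, 0, 0, -11, 0, -1], [0, 0, 0, 0, -16, 0, -1], [0, 0, 0, 0, -20, 0, -1], [0, 0, 0, 0, -22, 0, -1], [0, 0, 0, 0, -23.5, 0, -1], [0, 0, 0, 0, -25, 0, -1], [0, 0, 0, 0, -26.5, 0, -1], [0, 0, 0, 0, -28, 0, -1], [0, 0, 0, 0, -29.5, 0, -1], [0, 0, 0, 0, -31, 0, -1], [0, 0, 0, 0, -32.5, 0, -1], [0, 0, 0, 0, -34, 0, -1], [0, 0, 0, 0, -35.5, 0, -1], [0, 0, 0, 0, -37, 0, -1], [0, 0, 0, 0, -38.5, 0, -1], [0, 0, 0, 0, -40, 0, -1], [0, 0, 0, 0, -40, 0, -1]]}}

```text
time: 6.95
ee_pos: [0.5568, 0.075, 0.0786]
eef_rot: [0.149, 0.989, -0.0, -0.0]
ft_force: [0.2, 0.3, -0.7]
width: 0.0005
grip_force: 0.1
```

```bash
python3 - <<'E'
from h import *
report(np.array([.57,.107]))
E
```

```text
tcp [0.5568 0.075  0.0786] F [ 0.16  0.33 -0.7 ] t 6.95
top [0. 0.] 0.0 0 plane [0. 0. 0.] need tool mm [-512.4  252.4   -0. ]
wrist [0.567  0.1063] 0.0566 1786 plane [-0.017 -0.019  0.099] need tool mm [ -1.9 -16.3   0. ]
```

{"method": "apply_moves", "body": {"steps": [[0, 0, 0, 0, -1.5, 0, -1], [0, 0, 0, 0, -3, 0, -1], [0, 0, 0, 0, -4.5, 0, -1], [0, 0, 0, 0, -6, 0, -1], [0, 0, 0, 0, -7.5, 0, -1], [0, 0, 0, 0, -9, 0, -1], [0, 0, 0, 0, -10.5, 0, -1], [0, 0, 0, 0, -11.5, 0, -1], [0, 0, 0, 0, -12, 0, -1], [0, 0, 0, 0, -10, 0, -1], [0, 0, 0, 0, -4, 0, -1], [0, 0, 0, 0, 6, 0, -1], [0, 0, 0, 0, 18, 0, -1], [0, 0, 0, 0, 18, -10, -1], [0, 0, 0, 0, 18, -40, -1], [0, 0, 0, 0, 18, -80, -1], [0, 0, 0, 0, 18, -120, -1], [0, 0, 0, 0, 18, -144, -1], [0, 0, 0, 0, 18, -144, -1]]}}

```text
time: 8.63
ee_pos: [0.5648, 0.0933, 0.2295]
eef_rot: [0.149, 0.989, 0.002, 0.004]
ft_force: [0.6, -0.7, 0.5]
width: 0.0002
grip_force: 0.0
```

```bash
python3 - <<'E'
from h import *
report(np.array([.565,.095]))
c=r.camera("wrist");P=cloud(c);z=P[...,2]
m=(z>.030)&(z<.042)&(np.linalg.norm(P[...,:2]-[.53,.1],axis=-1)<.2)
n,l,s,_=cv2.connectedComponentsWithStats(m.astype(np.uint8));k=1+s[1:,4].argmax()
print(np.nanmedian(z[l==k]),cv2.minAreaRect(P[l==k][:,:2].astype(np.float32)*1000),cv2.boxPoints(cv2.minAreaRect(P[l==k][:,:2].astype(np.float32)*1000)))
h=cv2.cvtColor(c["pixels"],cv2.COLOR_RGB2HSV)
b=(h[...,0]>100)&(h[...,0]<130)&(h[...,1]>120)&(h[...,2]>60);d=np.linalg.norm(P[...,:2]-[.447,.076],axis=-1)<.03
print("key",b.sum(),np.nanmedian(P[b&d],0),np.nanmean(P[b&d],0))
c2=r.camera("top");save(c2,"t4");save(c,"w4")
E
```

```text
tcp [0.5648 0.0933 0.2295] F [ 0.57 -0.72  0.53] t 8.6333
top [0.5647 0.0952] 0.0589 10 plane [0.235 0.068 0.114] need tool mm [-0.8 -4.9 -0. ]
wrist [0.5635 0.0954] 0.0566 789 plane [-0.017  0.004  0.098] need tool mm [-2.  -4.8 -0. ]
0.037866933084726107 ((521.4375, 101.6722412109375), (159.37564086914062, 186.8743896484375), 75.76770782470703) [[411.2766     47.40217  ]
 [592.4153      1.4583969]
 [631.5984    155.94232  ]
 [450.45972   201.88608  ]]
key 428 [0.44862895 0.07744686 0.05574747] [0.44872035 0.07739796 0.05558385]
```

View pics/w4.png

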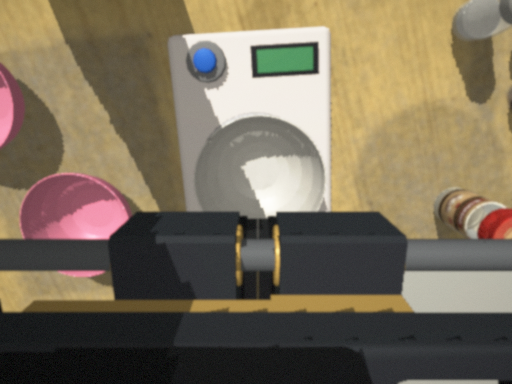

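{"method": "apply_moves", "body": {"steps": [[0, 0, 0, -30, 0, 0, -1], [0, 0, 0, -60, 0, 0, -1], [0, 0, 0, -75, 0, 0, -1], [0, 0, 0, -75, 0, 0, -1], [0, 0, 0, -75, 0, 0, -1]]}}

```text
time: 9.25
ee_pos: [0.6335, 0.07, 0.2207]
eef_rot: [0.149, 0.989, -0.001, -0.001]
ft_force: [-0.1, 0.6, -1.1]
width: 0.0003
grip_force: 0.0
```

```bash
cat > m.py <<'E'
from h import *
c=r.camera("wrist");P=cloud(c);z=P[...,2]
s,rad,k,pl=rimfit(c,np.array([.564,.0945]));print("bowl",s.round(4),rad,k,pl.round(3))
b=np.linalg.norm(P[...,:2]-s,axis=-1)
g=np.linalg.norm(P[...,:2]-PAN,axis=-1)
m=(z>.030)&(z<.042)&(g<.2)
n,l,st,_=cv2.connectedComponentsWithStats(m.astype(np.uint8));k=1+st[1:,4].argmax()
rc=cv2.minAreaRect(P[l==k][:,:2].astype(np.float32)*1000);print(rc);print(cv2.boxPoints(rc))
h=cv2.cvtColor(c["pixels"],cv2.COLOR_RGB2HSV)
bb=(h[...,0]>100)&(h[...,0]<130)&(h[...,1]>120)&(h[...,2]>60)&(np.linalg.norm(P[...,:2]-[.447,.076],axis=-1)<.03)
print("key",bb.sum(),np.nanmean(P[bb],0)); f=P[(b<.02)][:,2];print("floor",np.nanmedian(f))
save(c,"w5"); print(r.read_state()["ee_pos"])
E
python3 m.py
```

```text
bowl [0.5639 0.0953] 0.05660710640738526 1697 [ 0.002 -0.001  0.098]
((556.65771484375, 93.64982604980469), (160.0789031982422, 171.7382354736328), 76.0792465209961)
[[454.05475    36.619545 ]
 [620.74896    -4.6971817]
 [659.2607    150.68011  ]
 [492.56647   191.99683  ]]
key 0 [nan nan nan]
floor 0.04936025815377204
[0.63310299 0.07058559 0.22114888]m.py:11: RuntimeWarning: Mean of empty slice
  print("key",bb.sum(),np.nanmean(P[bb],0)); f=P[(b<.02)][:,2];print("floor",np.nanmedian(f))
```

View pics/w5.png

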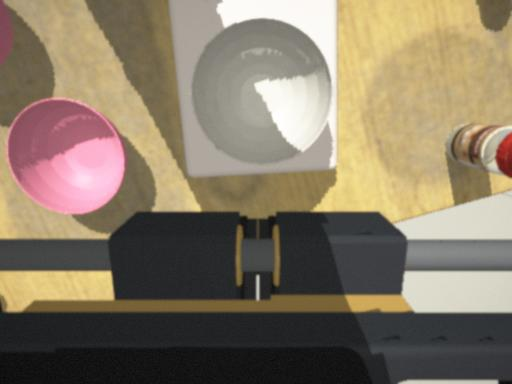

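{"method": "apply_moves", "body": {"steps": [[0, 0, 0, 30, 0, 0, -1], [0, 0, 0, 60, 0, 0, -1], [0, 0, 0, 74, 0, 0, -1], [0, 0, 0, 74, 0, 20, -1], [0, 0, 0, 74, 0, 55, -1], [0, 0, 0, 74, 0, 90, -1], [0, 0, 0, 74, 0, 120, -1], [0, 0, 0, 74, 0, 138, -1], [0, 0, 0, 74, 0, 144, -1], [0, 0, 0, 74, -8, 144, -1], [0, 0, 0, 74, -16, 144, -1], [0, 0, 0, 74, -22, 144, -1], [0, 0, 0, 74, -26, 144, -1], [0, 0, 0, 74, -28, 144, -1], [0, 0, 0, 74, -29.5, 144, -1], [0, 0, 0, 74, -31, 144, -1], [0, 0, 0, 74, -32.5, 144, -1], [0, 0, 0, 74, -33.5, 144, -1], [0, 0, 0, 74, -33.5, 144, -1], [0, 0, 0, 74, -33.5, 144, -1]]}}

```text
time: 10.97
ee_pos: [0.5533, 0.0604, 0.0785]
eef_rot: [0.149, 0.989, 0.0, 0.0]
ft_force: [-0.8, 0.1, 1.0]
width: 0.0004
grip_force: 0.2
```

{"method": "apply_moves", "body": {"steps": [[0, 0, 0, 0, 2, 0, -1], [0, 0, 0, 0, 8, 0, -1], [0, 0, 0, 0, 20, 0, -1], [0, 0, 0, 0, 30, 0, -1], [0, 0, 0, 0, 30, -10, -1], [0, 0, 0, 0, 30, -40, -1], [0, 0, 0, 0, 30, -80, -1], [0, 0, 0, 0, 30, -120, -1], [0, 0, 0, 0, 30, -144, -1], [0, 0, 0, -40, 30, -144, -1], [0, 0, 0, -74, 30, -144, -1], [0, 0, 0, -74, 30, -144, -1], [0, 0, 0, -74, 30, -144, -1]]}}

```text
time: 12.05
ee_pos: [0.6335, 0.0664, 0.2221]
eef_rot: [0.15, 0.989, -0.001, -0.0]
ft_force: [-0.7, -0.4, -0.4]
width: -0.0001
grip_force: 0.0
```

```bash
python3 m.py 2>/dev/null; python3 -c "
from h import *
print(shift([.4478,.0766,.2]),r.read_state()['eef_rot'])"
```

```text
bowl [0.5641 0.093 ] 0.0566176980612997 1667 [ 0.    -0.001  0.098]
((557.3216552734375, 93.44519805908203), (159.88986206054688, 170.51492309570312), 76.1912841796875)
[[455.44696   36.160187]
 [621.0336    -4.538513]
 [659.19635  150.73021 ]
 [493.60968  191.42891 ]]
key 0 [nan nan nan]
floor 0.049363409179386475
[0.63270869 0.06721263 0.22241144]
[179.45172575 -45.49178008  22.56535583] [ 1.48980576e-01  9.88839985e-01 -3.54091212e-04 -3.82616002e-04]
```

{"method": "apply_moves", "body": {"steps": [[0, 0, 0, 35, -9, 0, -1], [0, 0, 0, 70, -18, 0, -1], [0, 0, 0, 105, -27, 0, -1], [0, 0, 0, 140, -36, 0, -1], [0, 0, 0, 170, -43, 0, -1], [0, 0, 0, 179, -45, 0, -1], [0, 0, 0, 179, -45, 30, -1], [0, 0, 0, 179, -45, 65, -1], [0, 0, 0, 179, -45, 100, -1], [0, 0, 0, 179, -45, 130, -1], [0, 0, 0, 179, -45, 150, -1], [0, 0, 0, 179, -45, 160, -1], [0, 0, 0, 179, -45, 160, -1], [0, 0, 0, 179, -45, 160, -1]]}}

```text
time: 13.27
ee_pos: [0.4488, 0.0772, 0.0634]
eef_rot: [0.149, 0.989, 0.0, 0.0]
ft_force: [-0.5, -0.8, -0.3]
width: 0.0004
grip_force: 0.0
```

```bash
python3 -c "
from h import *
print(shift([.4478,.0766,.0485]),r.read_state()['ee_pos'])
c=r.camera('scene');save(c,'s6')
p=R.from_quat(c['orientation']).inv().apply(np.array([.4478,.0766,.052])-c['position']);f=192/np.tan(np.radians(c['fovy'])/2)
u,v=int(c['cx']+f*p[0]/p[2]),int(c['cy']+f*p[1]/p[2]);print(u,v)
cv2.imwrite('pics/s6.png',cv2.resize(c['pixels'][v-50:v+50,u-65:u+65],None,fx=6,fy=6)[...,::-1])"
```

```text
[ 0.73139421 -0.88690113 14.88651089] [0.44875174 0.07722782 0.06338724]
242 204
```

View pics/s6.png

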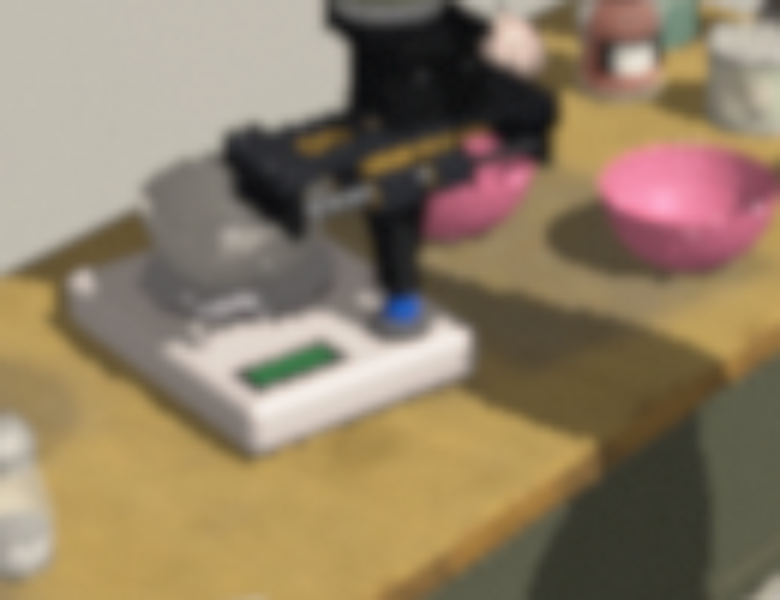

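The shut fingers stand right over the blue key (about pixel 400,305 in the crop), and the bowl is upright on the pan.

{"method": "apply_moves", "body": {"steps": [[0, 0, 0, 1, -1, 4, -1], [0, 0, 0, 1, -1, 8, -1], [0, 0, 0, 1, -1, 11, -1], [0, 0, 0, 1, -1, 12.5, -1], [0, 0, 0, 1, -1, 14, -1], [0, 0, 0, 1, -1, 15, -1], [0, 0, 0, 1, -1, 15.3, -1], [0, 0, 0, 1, -1, 15.3, -1], [0, 0, 0, 1, -1, 15.3, -1]]}}

```text
time: 14.07
ee_pos: [0.4484, 0.0766, 0.0512]
eef_rot: [0.149, 0.989, 0.001, 0.0]
ft_force: [-21.3, -4.0, 60.8]
width: 0.0006
grip_force: 30.5
```

{"method": "apply_moves", "body": {"steps": [[0, 0, 0, 0, 0, -2, -1], [0, 0, 0, 0, 0, -4, -1], [0, 0, 0, 0, 0, -8, -1], [0, 0, 0, 0, 0, -20, -1], [0, 0, 0, 0, 0, -50, -1], [0, 0, 0, 0, 0, -85, -1], [0, 0, 0, 0, 0, -120, -1], [0, 0, 0, 0, 0, -160, -1], [0, 0, 0, -30, 0, -160, -1], [0, 0, 0, -65, 0, -160, -1], [0, 0, 0, -100, 0, -160, -1], [0, 0, 0, -100, 0, -160, -1], [0, 0, 0, -100, 0, -160, -1]]}}

```text
time: 15.15
ee_pos: [0.5433, 0.0459, 0.2062]
eef_rot: [0.15, 0.989, -0.001, -0.001]
ft_force: [-1.4, 1.2, -0.3]
width: 0.0002
grip_force: 0.0
```

```bash
python3 m.py 2>/dev/null; python3 - <<'E'
from h import *
c=r.camera("wrist");P=cloud(c);z=P[...,2]
h=cv2.cvtColor(c["pixels"],cv2.COLOR_RGB2HSV)
bb=(h[...,0]>100)&(h[...,0]<130)&(h[...,1]>120)&(h[...,2]>60)&(np.linalg.norm(P[...,:2]-[.447,.076],axis=-1)<.03)
k=np.nanmean(P[bb],0);d=np.linalg.norm(P[...,:2]-k[:2],axis=-1)
for a in range(0,26,2):
    m=(d>=a/1e3)&(d<a/1e3+.002);print(a,m.sum(),np.nanmedian(z[m]).round(4),h[m].mean(0).round())
E
```

```text
bowl [0.5637 0.0928] 0.05670098936471608 766 [-0.019 -0.006  0.099]
((516.2953491210938, 103.78336334228516), (160.177978515625, 175.2345733642578), 76.11863708496094)
[[412.02264   47.05387 ]
 [582.1394     5.012947]
 [620.56805  160.51285 ]
 [450.4513   202.55377 ]]
key 467 [0.44848295 0.076933   0.05558018]
floor 0.049319666055769096
[0.54246558 0.04655552 0.20647675]
0 17 0.0558 [109. 183. 215.]
2 53 0.0559 [109. 182. 215.]
4 84 0.056 [109. 183. 214.]
6 121 0.0559 [109. 183. 212.]
8 160 0.0555 [109. 175. 191.]
10 157 0.0484 [108.  71. 134.]
12 212 0.048 [ 42.  11. 128.]
14 236 0.0478 [ 24.   9. 135.]
16 285 0.0477 [ 22.  12. 137.]
18 234 0.0388 [ 18.  20. 160.]
20 286 0.038 [ 17.  19. 195.]
22 355 0.0378 [ 18.  18. 206.]
24 381 0.0377 [ 18.  17. 216.]
```

View pics/w5.png

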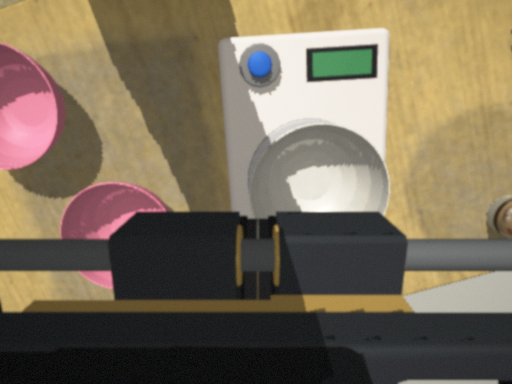

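```bash
python3 -c "
from bench import r
print(r.close_job())"
```

```text
the job is handed in; nothing more can be done
None
```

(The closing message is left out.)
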